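# Check the root gap with a taper gauge

## Task

Take the tapered gap gauge out of its stand and slide its blade straight down into the gap between the two clamped, bevelled plates, upright and flat along the seam, until it drags snugly against both plates; do not push the plates apart. Finish while still holding the gauge in the gap at that depth, and leave the bracket, the tube offcut and the hammer where they are.

Things in the scene. Friction and masses are not known exactly. Their poses are not given: they have to be found in the camera images.
- gauge: Loose tapered gap gauge, about 0.11 kg, standing in its stand's slot. Origin at the blade's tip (lower end), z up towards the handle. Steel blade 75 mm long (z 0 to 75), 16 mm wide along x; along y it is a wedge, 2.5 mm thick at the tip growing evenly to 10 mm at z = 75
- gauge_grip (a point): The place to grip on the gauge's black handle block, 103 mm above the blade's tip on its axis. The handle is 30 mm along the gauge's x, 18 mm along its y, 50 mm tall (75 to 125 mm above the tip); either pair of faces can be gripped
- stand: Fixed grey block, 64 mm (x) by 60 mm (y), 85 mm tall, origin at the centre of its underside, z up. A slot in its top, 21 mm along x by 12.5 mm along y, holds the blade; the handle's underside rests on the top with the blade's tip 10 mm above the table, the gauge's x along the stand's x
- fixture: Fixed welding fixture, origin at the centre of its underside, x along the seam, y across it, z up. Base 130 mm (x) by 190 mm (y) by 10 mm; its clamp posts and feet on the plates' outer edges reach 92 mm above the table. Under the gap it is empty down to the base, 64 mm below the plates' origins. It may stand left or right of the stand
- plate_a: Fixed steel plate, 120 mm along x (the seam), 75 mm across, 12 mm thick, top 82 mm above the table. Origin at the middle of the upper edge of its root face (the upright 4 mm face at the gap), 74 mm above the table; it spreads towards -y. Above the root face a bevel leans back 30 degrees, so the plates form a V with the gap at its bottom
- plate_b: Mirror-image plate across the gap, spreading towards +y; axes as plate_a, origin likewise on its own root face. The gap, 4.5 to 7.5 mm, is the distance between the two origins. The plate is only clamped: a sideways push above about 16 N slides it away, so 5 to 8 N of resistance to lowering is snug. The tip is then about 20 to 50 mm below the origins
- bracket: Bystander: loose dark steel angle bracket, base 75 mm by 90 mm, 61 mm tall, origin at the centre of its underside
- tube: Bystander: loose square steel tube offcut, 90 mm long by 50 mm by 50 mm, origin at the centre of its underside
- hammer: Bystander: loose hammer, 240 mm long, lying on the table, head about 30 mm tall
Not all that is in view belongs to the job. Leave any turquoise look-alike of the gauge alone. Leave any turquoise look-alike of the fixture alone.

How it is judged:
By the outcome, as a careful person would: the job done as asked, in the order asked, and still so for the second after the job is handed in, while the arm keeps its last pose, push and grip.
It also fails if it takes over 45 s, if anything falls off the work surface, if the arm or the gripper's body presses on something with over 40 N, if the wrist force passes 120 N, or if a joint passes its speed limit or range.

## Robot

A 6-joint arm with a two-finger parallel gripper is mounted at the origin on the work surface. World frame = base frame: x ahead of the robot, y to its left, z up, the work surface at z = 0. Lengths are in m, angles in rad, forces in N, time in s.
With the tool pointing down it reaches from about 0.3 to 0.775 m from the base axis. Payload 14.6 kg.
Tool frame: the origin (TCP) lies at the very end of the fingers, on their centre line; the grasp point (between the pads) lies 19 mm behind it; z points along the fingers, y is the line along which they close (so a half turn about z gives the same grasp; the last joint's range is limited). The gripper opens to 94 mm and grips with 3 to 60 N. Pads are 16 mm wide; open, the fingers measure 119 mm over their backs; the gripper's body (75 mm by 177 mm) begins 78 mm behind the grasp point.
Start: joints at [1.165, 0.3, 1.521, -0, 1.321, -0.067], TCP at [0.183, 0.519, 0.205] pointing down, gripper open.
Joint ranges: [-3.03, 3.03], [-0.79, 2.21], [0.23, 2.52], [-1.04, 4.18], [0, 3.07], [-2.55, 2.55]. Speed limits (rad/s): [2.22, 2.22, 2.57, 3.14, 3.14, 3.14].

## Interface

Orientations are given as [roll, pitch, yaw] about the fixed x, y, z axes, in that order (R = Rz(yaw) Ry(pitch) Rx(roll)).
In Python, from station import ctrl, cams gives the robot as it stands. The module is installed in compiled form; this text tells all that it offers.
- The arm moves only by the tool arm_command, never from a script. Its argument "plan" is a list that holds one entry, the list of rows, each a list of 7 numbers: the shift along the tool's x, y, z in shares of 1000 mm (1.0 is 1000 mm), then the turn, a rotation vector about the tool's x, y, z in parts of the range, where 1.0 means 2 pi rad, then the closure, from -1 (fully open) to 1 (shut). A call has 1 to 12 rows; each row is the pose to reach, as a shift and turn from the pose commanded when the call began, along the tool's axes at that moment; what a row does not reach only later rows make up. A row lasts 1/10 s, in which the tool goes at most 50 mm and 8.59 degrees, less where a joint would pass 70% of its speed; a pose out of reach is approached as far as the arm can. A call with a gripper value outside its range is refused whole. The fingers move at their own pace and stop on an object; "squeeze" is the grip in N (left out, the last holds). Time passes only in rows, so rows that repeat a pose let the fingers close. It gives the time, the measured TCP pose, the force, the opening and the grip force at its end, in the units of the state.
- ctrl.get_obs(): the state, without advancing time (a new reading comes with each control period).
- cams.camera(name): name is "side" or "top" or "wrist"; returns (picture, depth): 384x512x3 uint8, blue, green, red; 384x512 float32, m along the optical axis (not along the pixel's ray), 0 where there is no reading.
- cams.camera_info(name): a dict with "fx", "fy", "cx", "cy" (pixels), "world_to_cam" (4x4, takes a point from world to camera coordinates). Camera axes: x right, y down, z forward; pixel columns grow to the right and rows downward; lengths in m; the calibration is good to about 2 mm. The wrist camera is an equidistant fisheye: a pixel r from the principal point sees the ray r / f radians off the axis. A picture is of the moment at which its call begins: read the wrist's pose just before it. camera_info takes no time and is no camera call; for the wrist camera it gives the pose at the moment of the call.
- ctrl.hand_in(): hands the job in; it is judged then, once.
The state is a dict: "time_s": time; "qpos": joint angles; "joint_vel": joint speeds; "tau": joint torques, N m; "ee_pos": TCP position; "eef_rot": TCP orientation; "force": force on the tool from outside, world axes, zero at the start; "moment": the same for the moment, N m; "grip_width": finger opening in m; "grip_force": force on a finger pad.
Only numpy, scipy, OpenCV 4.12 (cv2) and the standard library are available. Lean on these libraries where they do the work, as an engineer would, in place of code of your own. Each camera call takes 0.05 s, during which the arm holds its last target. There are 200 camera calls.

## Working session

There is one attempt and no reset: what is moved stays moved. The work goes in short steps, Python scripts to look and compute and a tool call to move; the robot and the scene stay as the last step left them, time stands still between calls to the robot, and variables do not carry over. Pictures are saved under pics/ and viewed, at most 10 in all, crops included, and the job is handed in when it is done.

Besides the shell and the picture viewer there is one more tool, called after "Request:" by a JSON object that holds its "method" and its "body". arm_command: Moves the arm, as the interface text tells. Its arguments: {"type":"object","properties":{"plan":{"type":"array"},"squeeze":{"type":"number"}},"required":["plan"]}

```bash
mkdir -p pics
python3 - <<'E'
from station import ctrl,cams
import numpy as np,cv2
o=ctrl.get_obs();print(o)
for n in("top","side"):
    p,d=cams.camera(n);cv2.imwrite(f"pics/{n}0.png",p);np.save(f"{n}0.npy",d);i=cams.camera_info(n);print(n,i)
a=cv2.imread("pics/top0.png");b=cv2.imread("pics/side0.png")
E
```

```text
{'time_s': 0.0, 'qpos': array([ 1.16539168e+00,  3.00469579e-01,  1.52160221e+00,  1.73288706e-05,
        1.32074662e+00, -6.66389312e-02]), 'joint_vel': array([-7.20105779e-04, -8.02575430e-04,  1.97190683e-05, -9.59700774e-04,
        7.62012572e-04, -1.55217426e-03]), 'tau': array([-3.48988069e-03, -5.31794751e+01, -3.52736771e+01,  7.06623774e-02,
        2.43997585e-02, -8.42062036e-05]), 'ee_pos': array([0.18268405, 0.51847263, 0.20487824]), 'eef_rot': array([-3.14037073e+00, -9.83702432e-05,  2.80282258e+00]), 'force': array([0.13079654, 0.77723894, 0.57196974]), 'moment': array([ 0.03184452,  0.03635712, -0.03430312]), 'grip_force': 0.0, 'grip_width': 0.09400786815442161}
top {'fx': 400.57935853821357, 'fy': 400.57935853821357, 'cx': 251.0118415511514, 'cy': 190.65924364475825, 'world_to_cam': array([[-0.00297453, -0.9999678 , -0.00745278, -0.08380998],
       [-0.99555172,  0.00366306, -0.09414534,  0.54762884],
       [ 0.09416961,  0.00713959, -0.99553057,  1.27522058],
       [ 0.        ,  0.        ,  0.        ,  1.        ]])}
side {'fx': 410.9001638563882, 'fy': 410.9001638563882, 'cx': 253.88721074748696, 'cy': 194.8976709162594, 'world_to_cam': array([[-0.91417521, -0.40529098, -0.00478546,  0.45488097],
       [-0.24899636,  0.57087454, -0.78237017,  0.27148001],
       [ 0.31981947, -0.71403185, -0.62279533,  0.82562705],
       [ 0.        ,  0.        ,  0.        ,  1.        ]])}
```

View pics/top0.png

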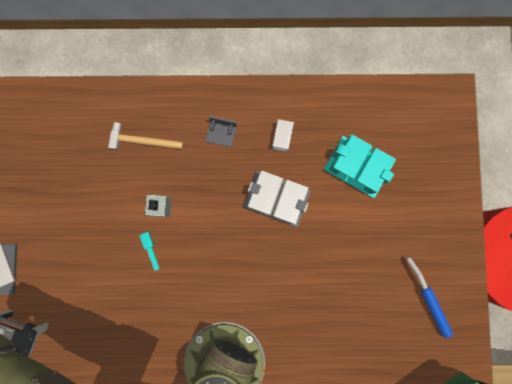

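View pics/side0.png

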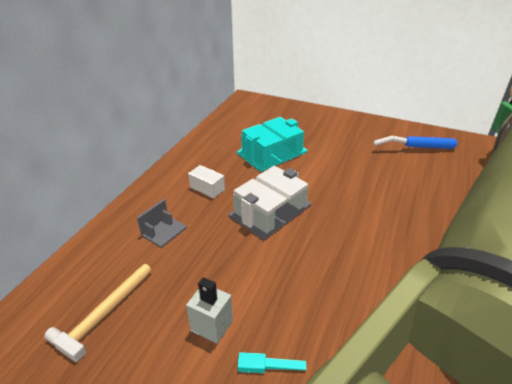

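Top view: the stand with the black-handled gauge is at (157,206) and the turquoise look-alike gauge is at (149,250). The pale fixture is at (278,198) and the turquoise look-alike is at (361,165). The tube is at (283,135), the bracket at (221,131) and the hammer at (145,138). The side view shows the same layout: gauge at (208,292), fixture at (270,200). The black and steel gauge and the steel fixture fit the description, so I'll confirm both in one enlarged crop.

```bash
cat > h.py <<'E'
import numpy as np,cv2
from station import ctrl,cams
from scipy.spatial.transform import Rotation as R
def cloud(n,d):
    i=cams.camera_info(n);v,u=np.mgrid[:384,:512]
    P=np.stack([(u-i["cx"])/i["fx"]*d,(v-i["cy"])/i["fy"]*d,d],-1)
    W=np.linalg.inv(i["world_to_cam"]);return P@W[:3,:3].T+W[:3,3]
def ray(n,uv,z):
    i=cams.camera_info(n);W=np.linalg.inv(i["world_to_cam"]);uv=np.atleast_2d(uv).astype(float)
    r=np.c_[(uv[:,0]-i["cx"])/i["fx"],(uv[:,1]-i["cy"])/i["fy"],np.ones(len(uv))]@W[:3,:3].T
    return W[:3,3]+r*((z-W[2,3])/r[:,2])[:,None]
def tri(n1,a,n2,b):
    A=[]
    for n,(u,v) in((n1,a),(n2,b)):
        i=cams.camera_info(n);M=i["world_to_cam"][:3];x,y=(u-i["cx"])/i["fx"],(v-i["cy"])/i["fy"]
        A+= [x*M[2]-M[0],y*M[2]-M[1]]
    A=np.array(A);return np.linalg.lstsq(A[:,:3],-A[:,3],rcond=None)[0]
E
python3 - <<'E'
from h import *
t=cv2.imread("pics/top0.png");s=cv2.imread("pics/side0.png")
r=lambda a,k:cv2.resize(a,None,fx=k,fy=k,interpolation=cv2.INTER_CUBIC)
c=[r(t[190:222,142:174],9)[:288,:288],r(t[165:229,240:317],4.5)[:288,:346],]
d=[r(s[272:344,180:240],4)[:288,:240],r(s[160:240,225:315],3.6)[:288,:324]]
cv2.imwrite("pics/crop1.png",np.vstack([np.hstack([x,np.zeros((288,640-sum(y.shape[1] for y in q),3),np.uint8)]) for q in(c,d) for x in[np.hstack(q)]]))
dt=np.load("top0.npy");P=cloud("top",dt);print(P[206,157],P[206,153],P[250,180],P[190,265],P[205,290],P[20:,:,2].max())
b=(t.max(2)<40)
m=b[195:218,145:172];vv,uu=np.nonzero(m);vv+=195;uu+=145;print(len(vv),uu.mean(),vv.mean(),P[vv,uu].mean(0),np.median(P[vv,uu],0))
ds=np.load("side0.npy");S=cloud("side",ds);k=(s.max(2)<60);m=np.zeros_like(k);m[275:308,190:225]=k[275:308,190:225];q=S[m];print(m.sum(),q.min(0),q.max(0));q=q[q[:,2]>.13];print(len(q),q.mean(0))
# plate tops
for n,X,im in(("top",P,t),("side",S,s)):
    m=(abs(X[...,2]-.082)<.004)&(abs(X[...,0]-.52)<.15)&(abs(X[...,1]+.15)<.09);q=X[m];print(n,m.sum(),q.mean(0),cv2.minAreaRect(q[:,:2].astype(np.float32)))
E
```

```text
[0.49425977 0.20103683 0.1005041 ] [0.49213093 0.20364134 0.13863102] [0.3558463  0.14689803 0.00231896] [ 0.54387381 -0.12947132  0.08228428] [ 0.49699011 -0.20645816  0.08234371] 1.320453152011382
13 155.3846153846154 205.3846153846154 [0.49482223 0.20032985 0.12348831] [0.49335711 0.2002926  0.12118359]
322 [0.21938683 0.20234374 0.08857602] [0.51167195 0.61890214 0.72877135]
118 [0.49261857 0.21842181 0.14514034]
top 1477 [ 0.52229729 -0.16664498  0.0819799 ] ((0.5264469385147095, -0.16290755569934845), (0.17132461071014404, 0.11985910683870316), 69.69789123535156)
side 1548 [ 0.52277432 -0.16262055  0.08303099] ((0.5288559198379517, -0.16341060400009155), (0.1747666895389557, 0.12379750609397888), 69.79016876220703)
```

View pics/crop1.png

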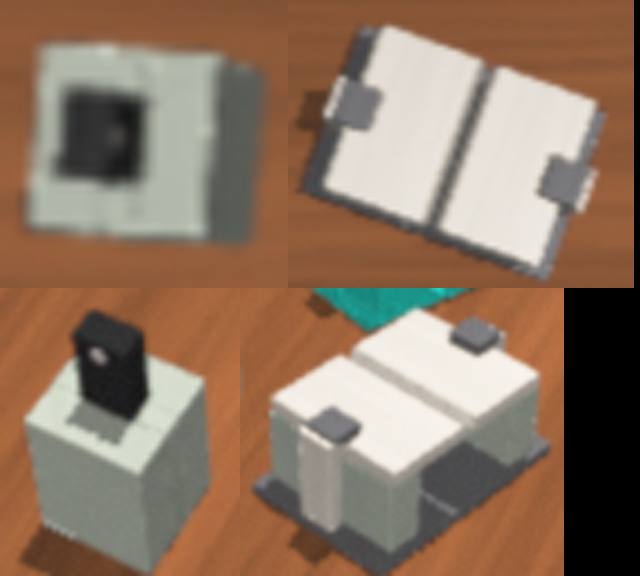

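The crop confirms both: a black handle on a grey stand, and the steel plates with the seam at about -20° in the world. Next I'll measure the stand's yaw and locate the handle.

Run:
```python
from h import *
for n in("top","side"):
    X=cloud(n,np.load(n+"0.npy"));im=cv2.imread(f"pics/{n}0.png")
    reg=(abs(X[...,0]-.49)<.06)&(abs(X[...,1]-.2)<.06)
    for lo,hi in((.080,.09),(.125,.145)):
        m=reg&(X[...,2]>lo)&(X[...,2]<hi);q=X[m];print(n,m.sum(),q.mean(0),cv2.minAreaRect(q[:,:2].astype(np.float32)))
W=np.linalg.inv(cams.camera_info("wrist")["world_to_cam"]);T=np.eye(4);o=ctrl.get_obs();T[:3,:3]=R.from_euler("xyz",o["eef_rot"]).as_matrix();T[:3,3]=o["ee_pos"]
print(np.round(np.linalg.inv(T)@W,3),cams.camera_info("wrist")["fx"])
print(T[:3,:3].T@(np.array([.45,.20,.28])-o["ee_pos"])*1000)
```

```text
top 286 [0.49733021 0.20568655 0.08570643] ((0.49795788526535034, 0.20883551239967346), (0.061186034232378006, 0.06365764141082764), 85.97616577148438)
top 70 [0.49765822 0.20776536 0.13498932] ((0.49798598885536194, 0.20846372842788696), (0.019409071654081345, 0.02973310835659504), 85.2046127319336)
side 652 [0.49478368 0.21743891 0.0857327 ] ((0.5003450512886047, 0.20892420411109924), (0.061544157564640045, 0.06485442817211151), 85.72994995117188)
side 185 [0.49841005 0.21087508 0.13393872] ((0.4996294379234314, 0.20870345830917358), (0.019533976912498474, 0.030336927622556686), 86.77784729003906)
[[-0.001 -0.974 -0.228  0.066]
 [ 1.    -0.001 -0.    -0.   ]
 [-0.    -0.228  0.974 -0.179]
 [ 0.     0.     0.     1.   ]] 297.3186396354542
[-357.94396821 -211.65167697  -74.86224043]
```

```bash
cat >> h.py <<'E'
def togo(p,yaw):
    o=ctrl.get_obs();Q=R.from_euler("xyz",o["eef_rot"]);G=R.from_euler("xyz",[np.pi,0,np.radians(yaw)])
    print("shift mm",np.round(Q.inv().apply(np.array(p)-o["ee_pos"])*1000,1),"turn",np.round((Q.inv()*G).as_rotvec(),4),"now",np.round(o["ee_pos"],4),np.round(np.degrees(o["eef_rot"]),2))
E
python3 -c "
from h import *
togo([.499,.2087,.20],175.9)"
```

```text
shift mm [-401.3 -187.1    5.1] turn [-1.000e-03 -2.000e-04 -2.672e-01] now [0.1827 0.5185 0.2049] [-179.94   -0.    160.59]
```

The manual's scale: shifts go in shares of 1000 mm and turns go in shares of 2 pi rad. Converting my numbers, -401 mm / 1000 = -0.401, -187 mm / 1000 = -0.187, -0.267 rad / 6.2832 = -0.0425.

Request:
{"method": "arm_command", "body": {"plan": [[[-0.401,-0.187,0.005,-0.0002,0,-0.0425,-1],[-0.401,-0.187,0.005,-0.0002,0,-0.0425,-1],[-0.401,-0.187,0.005,-0.0002,0,-0.0425,-1],[-0.401,-0.187,0.005,-0.0002,0,-0.0425,-1],[-0.401,-0.187,0.005,-0.0002,0,-0.0425,-1],[-0.401,-0.187,0.005,-0.0002,0,-0.0425,-1],[-0.401,-0.187,0.005,-0.0002,0,-0.0425,-1],[-0.401,-0.187,0.005,-0.0002,0,-0.0425,-1],[-0.401,-0.187,0.005,-0.0002,0,-0.0425,-1],[-0.401,-0.187,0.005,-0.0002,0,-0.0425,-1],[-0.401,-0.187,0.005,-0.0002,0,-0.0425,-1],[-0.401,-0.187,0.005,-0.0002,0,-0.0425,-1]]]}}

```text
time_s: 1.3
ee_pos: [0.4982, 0.2098, 0.2003]
eef_rot: [3.141, -0.0, 3.071]
force: [-0.1, 0.2, 1.0]
grip_width: 0.0941
grip_force: 0.0
```

Run:
```python
from h import *
togo([.499,.2087,.094],175.9)
i=cams.camera_info("wrist");p,d=cams.camera("wrist");cv2.imwrite("pics/w1.png",p);np.save("w1.npy",d)
M=i["world_to_cam"]
for P in([.499,.2087,.135],[.499,.2087,.085]):
    c=M@np.r_[P,1];th=np.arctan2(np.hypot(c[0],c[1]),c[2]);a=np.arctan2(c[1],c[0]);print(i["cx"]+i["fx"]*th*np.cos(a),i["cy"]+i["fy"]*th*np.sin(a))
# cloud
v,u=np.mgrid[:384,:512];x,y=(u-i["cx"])/i["fx"],(v-i["cy"])/i["fy"];th=np.hypot(x,y);k=np.tan(np.minimum(th,1.4))/np.maximum(th,1e-9)
X=np.stack([x*k*d,y*k*d,d],-1);W=np.linalg.inv(M);X=X@W[:3,:3].T+W[:3,3]
reg=(abs(X[...,0]-.499)<.05)&(abs(X[...,1]-.209)<.05)&(d>0)&(th<1.2)
for lo,hi in((.08,.09),(.13,.14)):
    m=reg&(X[...,2]>lo)&(X[...,2]<hi);q=X[m];print(m.sum(),q.mean(0),cv2.minAreaRect(q[:,:2].astype(np.float32)))
```

```text
shift mm [ -0.9  -1.1 106.3] turn [ 0.001  -0.0003  0.0005] now [0.4982 0.2098 0.2003] [ 1.7994e+02 -2.0000e-02  1.7593e+02]
253.42643598239275 201.5367093713004
253.5061365774405 188.52174741704397
2773 [0.49502384 0.20842986 0.08436499] ((0.4989655017852783, 0.2081509530544281), (0.06051928922533989, 0.06427857279777527), 85.7448501586914)
708 [0.49832888 0.20836977 0.13418711] ((0.4988122582435608, 0.20842964947223663), (0.017387568950653076, 0.02969781868159771), 85.4192886352539)
```

View pics/w1.png

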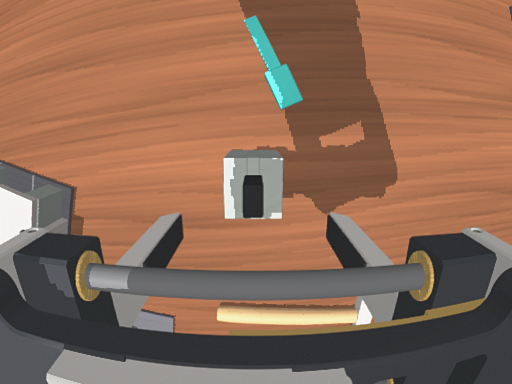

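The wrist view shows the handle at (253,198), centred on the stand and between the fingers. All three views agree on (0.499, 0.2086), yaw 175.7°, handle top at z 0.134. Now I descend and grip.

In the tool's units: 106 mm / 1000 = 0.106, 95 mm / 1000 = 0.095, 0.004 rad / 6.2832 = 0.0006.

Request:
{"method": "arm_command", "body": {"plan": [[[0,0,0.04,0.0002,0,0.0006,-1],[0,0,0.075,0.0002,0,0.0006,-1],[0,0,0.095,0.0002,0,0.0006,-1],[0,0,0.106,0.0002,0,0.0006,-1],[0,0,0.106,0.0002,0,0.0006,-1],[0,0,0.106,0.0002,0,0.0006,-1]]]}}

```text
time_s: 1.95
ee_pos: [0.4991, 0.2098, 0.0955]
eef_rot: [3.141, 0.001, 3.067]
force: [-0.1, 0.1, -0.2]
grip_width: 0.0942
grip_force: 0.0
```

```bash
python3 -c "
from h import *
togo([.4988,.2086,.094],175.65)"
```

```text
shift mm [ 0.3 -1.2  1.5] turn [0.0005 0.0014 0.0009] now [0.4991 0.2098 0.0955] [1.7997e+02 8.0000e-02 1.7570e+02]
```

In the tool's units: -1 mm / 1000 = -0.001.

Request:
{"method": "arm_command", "body": {"plan": [[[0,-0.001,0.001,0,0,0,-1],[0,-0.001,0.001,0,0,0,1],[0,-0.001,0.001,0,0,0,1],[0,-0.001,0.001,0,0,0,1],[0,-0.001,0.001,0,0,0,1],[0,-0.001,0.001,0,0,0,1],[0,-0.001,0.001,0,0,0,1],[0,-0.001,0.001,0,0,0,1],[0,-0.001,0.001,0,0,0,1],[0,-0.001,0.001,0,0,0,1]]], "squeeze": 40}}

```text
time_s: 2.95
ee_pos: [0.4988, 0.2082, 0.0934]
eef_rot: [-3.142, 0.0, 3.066]
force: [0.3, 1.0, 0.2]
grip_width: 0.0255
grip_force: 0.0
```

Request:
{"method": "arm_command", "body": {"plan": [[[0,0,0,0,0,0,1],[0,0,0,0,0,0,1],[0,0,0,0,0,0,1],[0,0,0,0,0,0,1]]]}}

```text
time_s: 3.35
ee_pos: [0.4988, 0.2082, 0.0935]
eef_rot: [-3.142, 0.0, 3.066]
force: [0.2, -0.4, -0.3]
grip_width: 0.0182
grip_force: 40.0
```

In the tool's units: -120 mm / 1000 = -0.12, -110 mm / 1000 = -0.11.

Request:
{"method": "arm_command", "body": {"plan": [[[0,0,-0.015,0,0,0,1],[0,0,-0.04,0,0,0,1],[0,0,-0.08,0,0,0,1],[0,0,-0.11,0,0,0,1],[0,0,-0.12,0,0,0,1],[0,0,-0.12,0,0,0,1],[0,0,-0.12,0,0,0,1]]]}}

```text
time_s: 4.05
ee_pos: [0.4983, 0.208, 0.2118]
eef_rot: [-3.141, -0.002, 3.066]
force: [-0.8, -0.1, -1.5]
grip_width: 0.0176
grip_force: 40.0
```

```bash
cat >> h.py <<'E'
def seam(X,ok,yaw0=-20.3,c0=(.5265,-.163)):
    # plate top points -> across coordinate edges next to gap, per along-seam bin; line fit
    a=np.radians(yaw0);ex=np.array([np.cos(a),np.sin(a)]);ey=np.array([-ex[1],ex[0]])
    q=X[ok&(abs(X[...,2]-.082)<.0035)];D=q[:,:2]-c0;s,t=D@ex,D@ey
    mid=[]
    for b in np.arange(-55,55,5)/1000:
        k=(s>=b)&(s<b+.005)&(abs(t)<.04);n,p=t[k&(t<0)],t[k&(t>0)]
        if len(n)>3 and len(p)>3: mid.append((b+.0025,n.max(),p.min()))
    m=np.array(mid)
    if len(m)<4: print("few");return
    f=np.polyfit(m[:,0],(m[:,1]+m[:,2])/2,1)
    print("bins",len(m),"yaw",yaw0+np.degrees(f[0]),"seam point",np.array(c0)+ey*f[1],"width",np.median(m[:,2]-m[:,1]),"resid",np.std((m[:,1]+m[:,2])/2-np.polyval(f,m[:,0])),"z",q[:,2].mean(),"s range",s[abs(t)<.08].min(),s[abs(t)<.08].max(),"t",t[abs(s)<.05].min(),t[abs(s)<.05].max())
E
python3 - <<'E'
from h import *
for n in("top","side"):
    X=cloud(n,np.load(n+"0.npy"));seam(X,np.hypot(X[...,0]-.526,X[...,1]+.163)<.12)
togo([.526,-.163,.235],159.7)
E
```

```text
bins 22 yaw -20.76858905241901 seam point [ 0.5260885  -0.16411242] width 0.002904847071780565 resid 0.0023962230724749443 z 0.08196408618887768 s range -0.06001377300879818 0.059846918130935844 t -0.08559301212276155 0.08573026276367643
bins 22 yaw -20.456655506522377 seam point [ 0.52559535 -0.16544559] width 0.011406581978552308 resid 0.003067621151359742 z 0.08305983924971287 s range -0.05945671195012838 0.06433564090341946 t -0.09688995207868238 0.08780624733034725
shift mm [ -55.7 -367.9  -23. ] turn [-0.0012 -0.0018  0.2785] now [0.4983 0.208  0.2118] [-1.7995e+02 -1.1000e-01  1.7566e+02]
```

```bash
python3 -c "
from h import *
togo([.582,-.185,.213],159.4)"
```

```text
shift mm [-113.2 -385.5   -1.1] turn [-0.0012 -0.0018  0.2837] now [0.4983 0.208  0.2118] [-1.7995e+02 -1.1000e-01  1.7566e+02]
```

In the tool's units: -385 mm / 1000 = -0.385, -113 mm / 1000 = -0.113, 0.283 rad / 6.2832 = 0.045.

Request:
{"method": "arm_command", "body": {"plan": [[[-0.113,-0.385,0,0,0,0.045,1],[-0.113,-0.385,0,0,0,0.045,1],[-0.113,-0.385,0,0,0,0.045,1],[-0.113,-0.385,0,0,0,0.045,1],[-0.113,-0.385,0,0,0,0.045,1],[-0.113,-0.385,0,0,0,0.045,1],[-0.113,-0.385,0,0,0,0.045,1],[-0.113,-0.385,0,0,0,0.045,1],[-0.113,-0.385,0,0,0,0.045,1],[-0.113,-0.385,0,0,0,0.045,1],[-0.113,-0.385,0,0,0,0.045,1],[-0.113,-0.385,0,0,0,0.045,1]]]}}

```text
time_s: 5.25
ee_pos: [0.5822, -0.183, 0.2131]
eef_rot: [3.141, -0.001, 2.784]
force: [-1.0, 0.0, -0.0]
grip_width: 0.0182
grip_force: 40.0
```

```bash
cat >> h.py <<'E'
def wrist(name):
    i=cams.camera_info("wrist");p,d=cams.camera("wrist");cv2.imwrite(name,p);M=i["world_to_cam"]
    v,u=np.mgrid[:384,:512];x,y=(u-i["cx"])/i["fx"],(v-i["cy"])/i["fy"];th=np.hypot(x,y);k=np.tan(np.minimum(th,1.4))/np.maximum(th,1e-9)
    X=np.stack([x*k*d,y*k*d,d],-1);W=np.linalg.inv(M);return p,d,X@W[:3,:3].T+W[:3,3],(d>0)&(th<1.2)
E
python3 - <<'E'
from h import *
print(ctrl.get_obs()["joint_vel"].round(3))
p,d,X,ok=wrist("pics/w2.png");np.save("w2X.npy",X);np.save("w2ok.npy",ok)
seam(X,ok&(np.hypot(X[...,0]-.526,X[...,1]+.163)<.12))
a=np.radians(-20.5);ex=np.array([np.cos(a),np.sin(a)]);ey=np.array([-ex[1],ex[0]])
D=X[...,:2]-(.5262,-.1640);s,t=D@ex,D@ey
for b in(-.045,-.03,-.015,0,.015):
    m=ok&(abs(s-b)<.0008)&(abs(t)<.014)&(X[...,2]<.09);o=np.argsort(t[m]);print(b,[(round(1e3*x,1),round(1e3*z)) for x,z in zip(t[m][o],X[m][o,2])])
E
```

```text
[ 0.001 -0.006 -0.008 -0.002  0.001 -0.002]
bins 22 yaw -20.32689202431599 seam point [ 0.52641114 -0.16324023] width 0.001016599895643488 resid 0.0002119116387280446 z 0.08140044958322902 s range -0.0595439778929819 0.06054238081964324 t -0.08711373406827569 0.08190144480431845
-0.045 [(np.float64(-13.3), 78), (np.float64(-12.8), 9), (np.float64(-12.7), 10), (np.float64(-12.4), 75), (np.float64(-12.4), 76), (np.float64(-11.5), 9), (np.float64(-11.5), 10), (np.float64(-11.4), 75), (np.float64(-11.4), 75), (np.float64(-10.3), 8), (np.float64(-10.2), 9), (np.float64(-9.0), 9), (np.float64(-8.9), 10), (np.float64(-7.7), 11), (np.float64(-5.1), 74), (np.float64(-5.1), 75), (np.float64(-4.0), 76), (np.float64(-4.0), 76), (np.float64(-2.9), 78), (np.float64(-1.8), 80), (np.float64(-0.8), 81), (np.float64(-0.8), 81), (np.float64(0.2), 81), (np.float64(0.2), 82), (np.float64(1.3), 80), (np.float64(1.3), 81), (np.float64(2.3), 82), (np.float64(2.3), 81), (np.float64(3.3), 81), (np.float64(3.3), 81), (np.float64(4.3), 82), (np.float64(4.3), 81), (np.float64(5.4), 82), (np.float64(5.4), 81), (n
[... 3203 characters left out ...]
(-11.5), 75), (np.float64(-11.5), 76), (np.float64(-10.5), 74), (np.float64(-10.5), 74), (np.float64(-10.3), 10), (np.float64(-9.1), 9), (np.float64(-7.8), 9), (np.float64(-5.2), 74), (np.float64(-5.2), 74), (np.float64(-4.1), 75), (np.float64(-4.1), 77), (np.float64(-3.0), 77), (np.float64(-3.0), 78), (np.float64(-1.9), 79), (np.float64(-0.9), 81), (np.float64(0.2), 81), (np.float64(1.2), 81), (np.float64(2.3), 81), (np.float64(3.3), 81), (np.float64(4.4), 80), (np.float64(5.4), 81), (np.float64(5.4), 80), (np.float64(6.4), 82), (np.float64(7.5), 81), (np.float64(8.5), 81), (np.float64(9.6), 81), (np.float64(10.6), 81), (np.float64(11.6), 81), (np.float64(12.7), 81), (np.float64(13.7), 82)]
```

View pics/w2.png

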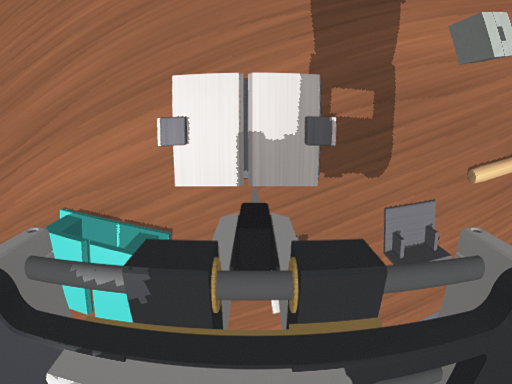

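The wrist view shows the seam as a vertical dark line at column 245, rows 75–185. My first seam centre was about 8 mm off across the gap. I'll redo the fit about the corrected centre in all views.

```bash
cat > s2.py <<'E'
from h import *
def vfit(nm,X,ok,c0=(.5234,-.1716),yaw0=-20.4):
    a=np.radians(yaw0);ex=np.array([np.cos(a),np.sin(a)]);ey=np.array([-ex[1],ex[0]])
    D=X[...,:2]-c0;s,t=D@ex,D@ey;ok=ok&(abs(s)<.056)&(abs(t)<.02)
    m=ok&(X[...,2]>.074)&(X[...,2]<.0805)&(abs(t)<.009)  # bevel points
    # each bevel point -> distance to seam: root edge + (z-.074)*tan30
    out=[]
    for sg in(-1,1):
        k=m&(np.sign(t)==sg)
        if k.sum()>8:
            e=t[k]-sg*(X[k][:,2]-.074)*np.tan(np.pi/6);f=np.polyfit(s[k],e,1);f=np.polyfit(s[k][(r:=abs(e-np.polyval(f,s[k])))<.0015],e[r<.0015],1);out.append((k.sum(),round(1e3*f[1],2),round(np.degrees(f[0]),2)))
    low=ok&(X[...,2]<.06);z82=ok&(abs(X[...,2]-.082)<.003)
    top=ok&(X[...,2]>.0805)
    print(nm,"bevel root edges (n,mm,deg)",out,"plate tops edges",[np.round(1e3*np.percentile(t[top&(np.sign(t)==q)],pp),1) for q,pp in((-1,97),(1,3))],"low n",low.sum())
    S=(abs(D@ex)<.05)&(X[...,2]>.0795)&(X[...,2]<.085)&(abs(D@ex)>.025)
    tt=D@ey;tt=tt[S];print("  outer t",np.round(1e3*np.percentile(tt[abs(tt)<.085],[.3,99.7]),1))
E
python3 - <<'E'
from s2 import *
for n in("top","side"):
    X=cloud(n,np.load(n+"0.npy"));vfit(n,X,X[...,2]>-1)
vfit("wrist",np.load("w2X.npy"),np.load("w2ok.npy"))
# held blade in wrist cloud, tool frame
X=np.load("w2X.npy");ok=np.load("w2ok.npy");o=ctrl.get_obs();L=R.from_euler("xyz",o["eef_rot"]).inv().apply((X-o["ee_pos"]).reshape(-1,3)).reshape(X.shape)*1e3
for z in range(8,85,8):
    m=ok&(abs(L[...,2]-z)<4)&(np.hypot(L[...,0],L[...,1])<25);q=L[m]
    if m.sum(): print(z,m.sum(),q.min(0).round(1),q.max(0).round(1))
E
```

```text
top bevel root edges (n,mm,deg) [(np.int64(54), np.float64(-2.29), np.float64(0.28)), (np.int64(30), np.float64(3.83), np.float64(0.02))] plate tops edges [np.float64(-5.0), np.float64(7.0)] low n 55
  outer t [-75.9  78. ]
side bevel root edges (n,mm,deg) [(np.int64(86), np.float64(-1.34), np.float64(-0.61))] plate tops edges [np.float64(-3.3), np.float64(7.8)] low n 148
  outer t [-76.3  79.5]
wrist bevel root edges (n,mm,deg) [(np.int64(420), np.float64(-2.7), np.float64(0.23)), (np.int64(370), np.float64(3.11), np.float64(0.13))] plate tops edges [np.float64(-0.5), np.float64(0.6)] low n 370
  outer t [-76.9  77.4]
8 33 [13.2 -8.8  4.1] [14.8  8.5  7.8]
32 14 [ 7.2 -3.5 32.7] [ 7.8  3.2 36. ]
40 25 [ 7.2 -3.6 36. ] [ 7.9  3.3 44. ]
48 23 [ 7.4 -2.9 45.2] [ 7.9  2.7 51.7]
56 12 [ 7.4 -2.2 54.2] [ 7.7  1.9 58.9]
64 12 [ 7.4 -2.2 60.9] [ 7.7  2.  65.4]
72 9 [ 7.4 -1.4 68.3] [ 7.8  1.2 75.7]
80 7 [ 7.3 -1.5 76.2] [ 7.8  1.2 81.3]
```

```bash
python3 -c "
from h import *
togo([.5235,-.1713,.18],159.8)"
```

```text
shift mm [59.2 -9.6 33.4] turn [ 0.0001 -0.0001 -0.0047] now [ 0.5823 -0.1831  0.2133] [ 1.7999e+02 -1.0000e-02  1.5953e+02]
```

In the tool's units: 59 mm / 1000 = 0.059, -9.6 mm / 1000 = -0.0096, -0.005 rad / 6.2832 = -0.0008.

Request:
{"method": "arm_command", "body": {"plan": [[[0.02,-0.003,0.005,0,0,-0.0008,1],[0.045,-0.007,0.015,0,0,-0.0008,1],[0.059,-0.0096,0.025,0,0,-0.0008,1],[0.059,-0.0096,0.033,0,0,-0.0008,1],[0.059,-0.0096,0.033,0,0,-0.0008,1],[0.059,-0.0096,0.033,0,0,-0.0008,1],[0.059,-0.0096,0.033,0,0,-0.0008,1]]]}}

```text
time_s: 6.0
ee_pos: [0.5244, -0.1726, 0.1808]
eef_rot: [3.142, 0.001, 2.788]
force: [-0.1, -0.1, -0.8]
grip_width: 0.0179
grip_force: 40.0
```

Run:
```python
from s2 import *
togo([.5235,-.1713,.18],159.8);print(ctrl.get_obs()["force"])
p,d,X,ok=wrist("pics/w3.png");vfit("wrist",X,ok)
o=ctrl.get_obs();L=R.from_euler("xyz",o["eef_rot"]).inv().apply((X-o["ee_pos"]).reshape(-1,3)).reshape(X.shape)*1e3
for z in range(40,85,8):
    m=ok&(abs(L[...,2]-z)<4)&(np.hypot(L[...,0],L[...,1])<12);q=L[m]
    if m.sum(): print(z,m.sum(),q.min(0).round(1),q.max(0).round(1))
```

```text
shift mm [1.3 0.9 0.8] turn [ 0.      0.0008 -0.0009] now [ 0.5244 -0.1726  0.1808] [1.8000e+02 5.0000e-02 1.5975e+02]
[-0.10369992 -0.14911804 -0.83935815]
wrist bevel root edges (n,mm,deg) [(np.int64(274), np.float64(-2.64), np.float64(-0.26)), (np.int64(287), np.float64(3.25), np.float64(-0.09))] plate tops edges [np.float64(-0.8), np.float64(0.9)] low n 294
  outer t [-77.   77.3]
40 24 [ 6.9 -3.5 36.1] [ 7.7  3.3 42.5]
48 24 [ 7.  -2.9 44.2] [ 7.6  2.7 51.4]
56 12 [ 7.1 -2.1 53.3] [ 7.6  2.  58.8]
64 13 [ 7.1 -2.2 60.6] [ 7.6  2.  67.9]
72 10 [ 7.3 -1.4 68.2] [ 7.7  1.2 75.7]
80 5 [ 7.2 -1.4 76. ] [ 7.4  1.3 80.7]
```

View pics/w3.png

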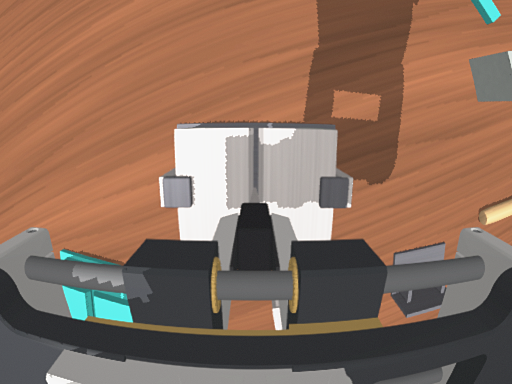

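The blade at (256,210) lines up with the seam at column 256. The two wrist places agree within 0.3 mm on the seam line and put the gap at about 5.9 mm. I'll correct 1 mm across and lower to just above the V.

In the tool's units: 11 mm / 1000 = 0.011, 8 mm / 1000 = 0.008, 0.002 rad / 6.2832 = 0.0003.

Request:
{"method": "arm_command", "body": {"plan": [[[0.001,0.001,0.004,0,0,0.0003,1],[0.001,0.001,0.008,0,0,0.0003,1],[0.001,0.001,0.011,0,0,0.0003,1],[0.001,0.001,0.011,0,0,0.0003,1],[0.001,0.001,0.011,0,0,0.0003,1]]]}}

```text
time_s: 6.55
ee_pos: [0.5231, -0.1713, 0.1694]
eef_rot: [3.142, -0.0, 2.786]
force: [0.8, 0.4, -0.6]
grip_width: 0.0179
grip_force: 40.0
```

```bash
python3 -c "
from h import *
togo([.52354,-.17123,.125],159.6);o=ctrl.get_obs();print(o['force'],o['moment'],o['joint_vel'])"
```

```text
shift mm [-0.4  0.2 44.4] turn [ 0.     -0.0001  0.0002] now [ 0.5231 -0.1713  0.1694] [180.    -0.   159.61]
[ 0.80551929  0.3966628  -0.61703154] [ 0.03956623 -0.02655943 -0.006165  ] [-0.00055091 -0.00331904 -0.00304128 -0.00012678 -0.00039051  0.00065272]
```

In the tool's units: 24 mm / 1000 = 0.024, 21 mm / 1000 = 0.021.

Request:
{"method": "arm_command", "body": {"plan": [[[0,0.0002,0.003,0,0,0,1],[0,0.0002,0.006,0,0,0,1],[0,0.0002,0.009,0,0,0,1],[0,0.0002,0.012,0,0,0,1],[0,0.0002,0.015,0,0,0,1],[0,0.0002,0.018,0,0,0,1],[0,0.0002,0.021,0,0,0,1],[0,0.0002,0.024,0,0,0,1],[0,0.0002,0.024,0,0,0,1],[0,0.0002,0.024,0,0,0,1]]]}}

```text
time_s: 7.55
ee_pos: [0.5232, -0.1711, 0.1455]
eef_rot: [3.142, 0.0, 2.786]
force: [-0.2, -0.2, -1.1]
grip_width: 0.0176
grip_force: 40.0
```

```bash
python3 -c "
from s2 import *
togo([.52354,-.17123,.125],159.6);o=ctrl.get_obs();print(o['force'],o['moment'])
p,d,X,ok=wrist('pics/w4.png');vfit('wrist',X,ok)"
```

```text
shift mm [-0.4 -0.  20.5] turn [0.     0.0001 0.0002] now [ 0.5232 -0.1711  0.1455] [1.8000e+02 1.0000e-02 1.5961e+02]
[-0.18231301 -0.22815004 -1.1016588 ] [ 0.01910459  0.00138051 -0.03299873]
wrist bevel root edges (n,mm,deg) [(np.int64(308), np.float64(-2.66), np.float64(-0.22)), (np.int64(314), np.float64(3.03), np.float64(-0.29))] plate tops edges [np.float64(-0.8), np.float64(0.9)] low n 340
  outer t [-76.9  77.2]
```

In the tool's units: 12 mm / 1000 = 0.012, 10 mm / 1000 = 0.01.

Request:
{"method": "arm_command", "body": {"plan": [[[0,0,0.002,0,0,0,1],[0,0,0.004,0,0,0,1],[0,0,0.006,0,0,0,1],[0,0,0.008,0,0,0,1],[0,0,0.01,0,0,0,1],[0,0,0.012,0,0,0,1],[0,0,0.012,0,0,0,1],[0,0,0.012,0,0,0,1]]]}}

```text
time_s: 8.4
ee_pos: [0.5232, -0.1711, 0.1335]
eef_rot: [3.142, 0.0, 2.786]
force: [0.2, 1.0, -0.4]
grip_width: 0.0177
grip_force: 40.0
```

In the tool's units: 3 mm / 1000 = 0.003, 2 mm / 1000 = 0.002.

Request:
{"method": "arm_command", "body": {"plan": [[[0,0,0.001,0,0,0,1],[0,0,0.002,0,0,0,1],[0,0,0.003,0,0,0,1],[0,0,0.003,0,0,0,1],[0,0,0.003,0,0,0,1]]]}}

```text
time_s: 8.9
ee_pos: [0.5233, -0.1711, 0.1306]
eef_rot: [3.142, 0.001, 2.786]
force: [1.1, 0.8, 0.6]
grip_width: 0.0177
grip_force: 40.0
```

```bash
cat > f.py <<'E'
from s2 import *
F=[];M=[]
for _ in range(3):
    p,d,X,ok=wrist('pics/tmp.png');o=ctrl.get_obs();F.append(o['force']);M.append(o['moment'])
q=R.from_euler("xyz",o["eef_rot"]);print("tool-frame F",q.inv().apply(np.mean(F,0)).round(2),"M",q.inv().apply(np.mean(M,0)).round(3),np.array(F).round(2).tolist(),o["ee_pos"].round(4),np.degrees(o["eef_rot"]).round(2));vfit("w",X,ok)
E
python3 f.py
```

```text
tool-frame F [-0.96  0.49 -1.9 ] M [-0.153 -0.161 -0.01 ] [[0.5, -0.43, 2.32], [1.37, 0.44, 1.53], [1.35, 0.38, 1.85]] [ 0.5233 -0.1711  0.1306] [1.8000e+02 3.0000e-02 1.5961e+02]
w bevel root edges (n,mm,deg) [(np.int64(340), np.float64(-2.52), np.float64(-0.04)), (np.int64(348), np.float64(3.06), np.float64(-0.22))] plate tops edges [np.float64(-0.9), np.float64(0.9)] low n 350
  outer t [-77.1  77.2]
```

Contact has begun on both sides, with about 3 N resistance (the gauge's weight offsets the reading by −1.1 N) and small lateral force. I'll continue in fine steps.

In the tool's units: 0.4 mm / 1000 = 0.0004, 0.2 mm / 1000 = 0.0002.

Request:
{"method": "arm_command", "body": {"plan": [[[0,0,0.0002,0,0,0,1],[0,0,0.0004,0,0,0,1],[0,0,0.0004,0,0,0,1],[0,0,0.0004,0,0,0,1]]]}}

```text
time_s: 9.45
ee_pos: [0.5233, -0.1711, 0.1303]
eef_rot: [3.142, 0.001, 2.786]
force: [0.3, 1.4, 6.1]
grip_width: 0.0177
grip_force: 40.0
```

```bash
python3 f.py
```

```text
tool-frame F [ 0.04  1.3  -4.44] M [-0.223 -0.031  0.018] [[0.95, 0.99, 4.53], [0.03, 1.7, 4.48], [0.26, 1.02, 4.32]] [ 0.5233 -0.1711  0.1303] [1.8000e+02 4.0000e-02 1.5962e+02]
w bevel root edges (n,mm,deg) [(np.int64(345), np.float64(-2.66), np.float64(-0.26)), (np.int64(332), np.float64(3.14), np.float64(-0.17))] plate tops edges [np.float64(-0.9), np.float64(0.9)] low n 353
  outer t [-76.9  77.2]
```

In the tool's units: 0.15 mm / 1000 = 0.0002, 0.1 mm / 1000 = 0.0001.

Request:
{"method": "arm_command", "body": {"plan": [[[0,0.0001,0.0001,0,0,0,1],[0,0.0001,0.0002,0,0,0,1],[0,0.0001,0.0002,0,0,0,1],[0,0.0001,0.0002,0,0,0,1]]]}}

```text
time_s: 10.0
ee_pos: [0.5233, -0.171, 0.1302]
eef_rot: [-3.142, 0.001, 2.786]
force: [-0.8, 0.1, 5.1]
grip_width: 0.0175
grip_force: 40.0
```

```bash
python3 f.py
```

```text
tool-frame F [-0.18 -0.09 -5.5 ] M [-0.032  0.026  0.008] [[0.71, 0.23, 5.55], [-0.05, 0.31, 5.51], [-0.26, -0.99, 5.44]] [ 0.5233 -0.1711  0.1302] [-1.7999e+02  4.0000e-02  1.5961e+02]
w bevel root edges (n,mm,deg) [(np.int64(339), np.float64(-2.49), np.float64(0.02)), (np.int64(348), np.float64(3.08), np.float64(-0.23))] plate tops edges [np.float64(-0.9), np.float64(1.0)] low n 352
  outer t [-76.9  77.2]
```

Resistance is about 6.6 N, lateral force and moment are near zero, the gauge is upright, and the plate edges haven't moved. Handing in.

```bash
python3 -c "
from station import ctrl
print(ctrl.hand_in())"
```

```text
the job is handed in; nothing more can be done
None
```

The gauge is out of its stand and held upright in the seam, its tip about 27 mm below the plate origins, with about 6.6 N resistance to lowering. The plates have not moved measurably, the bystanders were not touched, and the job was handed in at about 10 s.

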